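Pull a fume-extraction flap shut with the hooked rod

ROBOT

A 7-joint arm with a two-finger parallel gripper is mounted at the origin on the work surface; the furniture and walls round the work are solid. World frame = base frame: x ahead of the robot, y to its left, z up, the work surface at z = 0. Lengths are in mm, angles in rad, forces in N, time in s.
With the tool pointing down it reaches from about 425 to 1025 mm from the base axis. Payload 9.4 kg.
Tool frame: the origin (TCP) lies on the centre line of the jaws, within the pads' length; the fingertips stand 17 mm ahead of it and the grasp point (between the pads) lies 2 mm behind it (ctrl.tip_reach is the distance from the TCP to the fingertips, in mm); z points along the fingers, y is the direction in which the jaws open and shut (so a half turn about z gives the same grasp; the last joint's range is limited). The gripper opens to 85 mm and grips with 20 to 120 N. Pads are 22 mm wide; open, the fingers measure 114 mm over their backs; the gripper's body (76 mm by 85 mm) begins 54 mm behind the grasp point. The pads swing forward as they close: fully open they stand 13 mm farther back than shut.
Start: joints at [1.08, 0.599, -0.003, 1.599, 0.002, 0.943, -0.08], TCP at [291.508, -663.813, 248.275] pointing down, gripper open.
Joint ranges: [-2.57, 2.57], [-0.35, 1.97], [-1.29, 1.29], [0.11, 2.56], [-1.05, 4.19], [0.11, 1.86], [-2.63, 2.63]. Speed limits (rad/s): [2.22, 2.22, 3.01, 3.01, 3.14, 3.14, 3.14].

INTERFACE

Orientations are given as a rotation vector (axis times angle).
In Python, from bench import ctrl gives the robot as it stands.
- The arm moves only by the tool arm_command, never from a script. Its argument "series" is a list of rows, each a list of 2 entries, a list of its own where there are three numbers: the shift along the tool's x, y, z in m, then the turn, a rotation vector about the tool's x, y, z in degrees. A call has 1 to 20 rows; each row shifts and turns the commanded pose from where the row before left it, along the tool's axes as they then stand; what a row does not reach is not made up. A row lasts 1/10 s, in which the tool goes at most 50 mm and 8.59 degrees, less where a joint would pass 70% of its speed; a pose out of reach is approached as far as the arm can. A call with a gripper value outside its range is refused whole. "fingers" is the closure, from 0 (fully open) to 1 (shut), set as the call begins (left out, the last holds). The fingers move at their own pace and stop on an object; "grip_force" is the grip in N (left out, the last holds). Time passes only in rows, so rows that do not move let the fingers close. It gives the time, the measured TCP pose, the force and the opening at its end, in the units of the state.
- ctrl.read_state(): the state, without advancing time (a new reading comes with each control period).
- ctrl.get_image(name): name is "side" or "top" or "wrist"; returns a dict with "image" (480x640x3 uint8, red, green, blue), "range_z" (480x640 float32, mm along the optical axis (not along the pixel's ray), 0 where there is no reading), "fx", "fy", "cx", "cy" (pixels), "dist" ([k1, k2, p1, p2, k3] as OpenCV has them; the pictures are not rectified), "origin" and "attitude" of the camera in the world. Camera axes: x right, y down, z forward; pixel columns grow to the right and rows downward; lengths in mm; the calibration is good to about 2 mm. A picture is of the moment at which its call begins.
- ctrl.hand_in(): hands the job in, once; it reports no verdict.
The state is a dict: "t": time; "joint_pos": joint angles; "joint_velocities": joint speeds; "effort": joint torques, N m; "tool_pos": TCP position; "orientation": TCP orientation; "contact_force": force on the tool from outside, world axes, zero at the start; "torque": the same for the moment, N m; "opening": finger opening in mm.
Only numpy, scipy, OpenCV 4.12 (cv2) and the standard library are available. Lean on these libraries where they do the work, as an engineer would, in place of code of your own. Each camera call takes 0.05 s, during which the arm holds its last target. There are 200 camera calls.

TASK

Shut the flap of the fume-extraction box: take the hooked rod from its rest, drop its hook into the ring eye on the open flap, and pull the flap forward until it beds on its rubber seal, holding a firm pull of about 17 N there for a second; the seal stands up to 2 cm differently on every box, so feel for it, and never put more than 24 N on the thin eye. Then unhook, leave the flap shut, and put the rod back in its rest; move the flap with the rod only, and leave the other things on the bench where they are.

Things in the scene. Friction and masses are not known exactly. Their poses are not given: they have to be found in the camera images.
- hood: fume-extraction box, grey sheet metal, fixed on the bench, 160 deep x 170 wide x 360 mm high (pipe stub on top to 415). Origin: centre of its underside; z up; front face at x = -80, facing its own -x. In it an opening 146 wide from z = 147 to 315 (bottom edge of the lintel). The flap hangs inside; its hinge line is parallel to y at x = -64, z = 150.
- flap (a joint): flap angle, rad: 0 = parallel to the box front; positive = leaning back into the box (open; starts 0.45 to 0.65, limit 0.75). Steel plate 146 wide, 176 mm high. Its stiff hinge stays where left; moving it takes about 3 N at the eye. It shuts on a rubber seal behind the lintel at 0.005 to 0.135, different each time and not measured; there the pull rises steeply, some 5 to 10 N per mm.
- eye (a point): centre of the ring eye on the flap; axes of the flap (the box's, turned about y by the angle). Ring of 5 mm wire, 26 inside diameter; centre 32 mm in front (-x) of the flap's face, 100 up from the hinge. The ring lies nearly level (near edge 0.25 rad down with the flap shut, 0.35 up at angle 0.6), so the prong goes in from above.
- rod_grip (a point): middle of the hooked rod's wooden handle (120 long, 24 wide, 28 mm high). x along the rod to the hook, z up. Rod 0.2 kg, balance point 35 mm hookward. A 7 mm shaft runs to x = 190, rises as a gooseneck to z = 23 (upper side), goes forward and turns down at x = 220 as a straight 7 mm prong ending at z = -20. The gap behind the prong for the ring's wire is about 15.
- prong (a point): middle of the down-pointing prong, in line with the handle's middle: 220 along the rod's x from point rod_grip. Axes as the rod's.
- rest: rod rest fixed on the bench: steel base 212 x 50 mm with two forked posts, under the handle's rear (x = -45) and under the shaft (x = 140). Origin at bench height under the handle's middle, x along the rod towards the hook. The rod lies in it with its handle's middle 75 up, y = 0, x within 10 of 0, its x along the rest's x. Forks flare upward to z = 89 at the handle, 100 at the shaft.
- rod: the hooked rod as a whole; its origin is the middle of its handle, the same point as point rod_grip.
- tape: tape measure standing on the bench, to be left alone.
- nut: hex nut on the bench, to be left alone.

How it is judged (in metres and radians):
On the way, in this order (a step that is already met when the one before it is completed fails the run):
1. the rod's prong is through the eye while the flap still stands open (distance between prong and eye below 0.014 m and value of joint flap above 0.3 rad), for 0.1 s.
2. the flap is shut on its seal with the rod pulling the eye with more than 12 N (value of joint flap below 0.155 rad and contact force between rod and flap above 12 N and distance between prong and eye below 0.02 m), for 0.4 s.
At the end, for the whole second after the job is handed in: The flap is still shut (angle below 0.165 rad), and the rod lies still in both forks of its rest, upright (within 0.35 rad) and hook end at the rest's hook end, its handle's middle within 35 mm lengthwise, 15 mm sideways and 12 mm in height of its place (value of joint flap below 0.165 rad and x of rod_grip in the frame of rest between -0.035 and 0.035 m and y of rod_grip in the frame of rest between -0.015 and 0.015 m and z of rod_grip in the frame of rest between 0.063 and 0.087 m and x of prong in the frame of rest above 0.15 m and angle between rod_grip's own z axis and vertical below 0.35 rad and linear speed of rod below 0.02 m/s); the robot touches nothing.
It fails at once if the rod puts more than 24 N on the flap or its eye (contact force between rod and flap above 24 N).
It fails at once if the robot itself touches the flap (contact force between any of the fingers, the arm and flap above 1 N).
It fails at once if a bystander is shifted by more than 20 mm (distance of any of tape, nut from where it was at the start of the episode above 0.02 m).
It also fails if it takes over 72 s, if anything falls off the work surface, if the arm or the gripper's body presses on something with over 40 N, if the wrist force passes 120 N, or if a joint passes its speed limit or range.

## Working session

There is one attempt and no reset: what is moved stays moved. The work goes in short steps, Python scripts to look and compute and a tool call to move; the robot and the scene stay as the last step left them, time stands still between calls to the robot, and variables do not carry over. Pictures are saved under pics/ and viewed, about 8 in all and at most 12, crops included, and the job is handed in when it is done.

Besides the shell and the picture viewer there is one more tool, called after "Emit:" as name(argument=value, ...), one argument or row to a line, values as JSON. arm_command: Moves the arm, as the interface text tells. Its arguments: {"type":"object","properties":{"series":{"type":"array","items":{"type":"array"}},"fingers":{"type":"number"},"grip_force":{"type":"number"}},"required":["series"]}

```bash
ls; mkdir -p pics; cat > h.py <<'E'
import numpy as np,cv2
from bench import ctrl
from scipy.spatial.transform import Rotation as R
def cam(n):
    d=ctrl.get_image(n); return d
def save(d,f,crop=None,s=1):
    im=d["image"][:,:,::-1]
    if crop: x0,y0,x1,y1=crop; im=im[y0:y1,x0:x1]
    cv2.imwrite("pics/"+f,cv2.resize(im,None,fx=s,fy=s,interpolation=cv2.INTER_CUBIC))
def att(d):
    a=np.array(d["attitude"],float); return a if a.shape==(3,3) else R.from_rotvec(a).as_matrix()
def world(d,px,z=None):
    K=np.array([[d["fx"],0,d["cx"]],[0,d["fy"],d["cy"]],[0,0,1]]);out=[]
    for u,v in px:
        n=cv2.undistortPoints(np.array([[[u,v]]],float),K,np.array(d["dist"],float))[0,0]
        r=z if z else float(np.median([q for q in d["range_z"][int(v)-1:int(v)+2,int(u)-1:int(u)+2].ravel() if q>0] or [0]))
        out.append(att(d)@np.array([n[0]*r,n[1]*r,r])+np.array(d["origin"]))
    return np.array(out)
def cloud(d):
    K=np.array([[d["fx"],0,d["cx"]],[0,d["fy"],d["cy"]],[0,0,1]])
    v,u=np.mgrid[0:480,0:640]
    n=cv2.undistortPoints(np.stack([u,v],-1).reshape(-1,1,2).astype(float),K,np.array(d["dist"],float)).reshape(480,640,2)
    r=d["range_z"][...,None]
    return np.concatenate([n*r,r],-1)@att(d).T+np.array(d["origin"])
E
python3 - <<'E'
from h import *
import pickle
for n in ("side","top"):
    d=cam(n); save(d,n+"0.png"); pickle.dump(d,open(n+"0.pkl","wb"))
    print(n,d["origin"],d["attitude"],d["fx"])
s=ctrl.read_state(); print(s)
E
```

```text
pics
side [  -37.22981217 -1443.85520456   962.5485048 ] [-2.03564843  0.28923995 -0.19149749] 595.9491132271722
top [ 154.58114775   36.38470433 1556.23796801] [-2.08720672  2.14914461 -0.19304864] 618.1863456744279
{'t': 0.1, 'joint_pos': array([ 1.08030261,  0.60002715, -0.00256356,  1.60005588,  0.00177217,
        0.94290008, -0.0797914 ]), 'joint_velocities': array([-1.68907630e-03, -6.84294842e-04,  4.29404654e-06, -1.42445035e-03,
       -1.77460319e-03,  3.58761761e-04, -5.27534110e-04]), 'effort': array([ 3.70880138e-03, -7.78002548e+01,  1.56954389e+00, -2.58630037e+01,
        1.26582794e-02,  5.45120041e-03, -1.87484443e-05]), 'tool_pos': array([ 291.35884605, -663.44056625,  247.51383724]), 'orientation': array([-3.07326318e+00, -6.45187499e-01,  5.94056340e-04]), 'contact_force': array([-0.1602832 ,  0.14728257, -0.20814642]), 'torque': array([-0.00791384,  0.00465549,  0.02412788]), 'opening': 85.35207027040595}
```

View pics/side0.png

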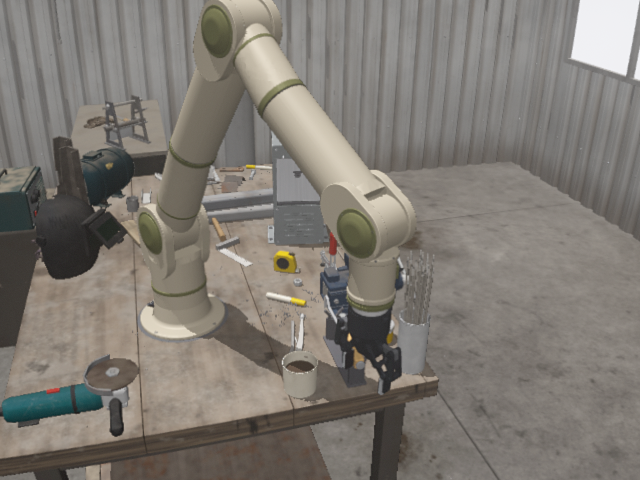

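View pics/top0.png

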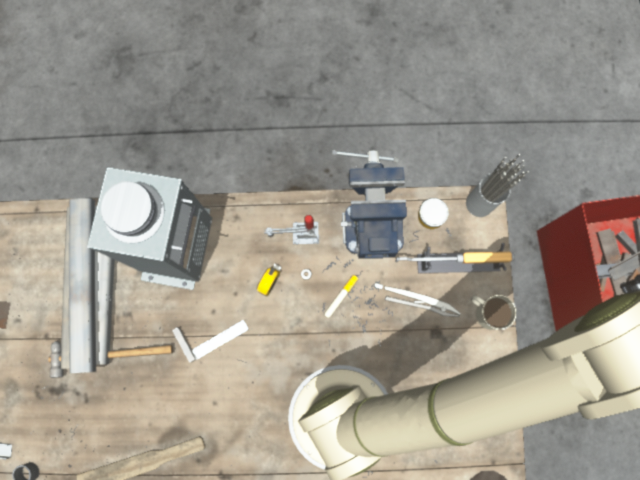

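The top view shows the rod lying along the image row 258: handle at px 463–512, hook near 398. The hood is at (150,220) with its front to the right, and the eye side is hidden. The tape is at (269,279) and the nut at (306,274).

```bash
python3 - <<'E'
from h import *
import pickle
np.set_printoptions(precision=1,suppress=True)
d=pickle.load(open("top0.pkl","rb")); C=cloud(d)
def f(l): 
    for n,u,v in l: print(n,(u,v),world(d,[(u,v)])[0])
f([("handle",470,257),("handle",488,257),("handle",505,257),("shaft",445,258),("shaft",420,259),("hook",402,258),("restbase",440,268),("base",500,268),("base",420,268),("bench",300,320),("tape",269,279),("nut",306,274),("vise",376,211),("vice",400,178),("jar",433,212),("mug",497,298)])
m=(C[...,2]>352)&(C[...,2]<372)&(d["range_z"]>0)
m[:, 250:]=False
v,u=np.nonzero(m); P=C[m]; r=cv2.minAreaRect(P[:,:2].astype(np.float32)); print("hood top",len(P),r,cv2.boxPoints(r),P[:,2].mean())
# rod: points z in 80..95 near region
m=(C[...,2]>80)&(C[...,2]<110)&(d["range_z"]>0); m[:250]=0;m[265:]=0;m[:,:395]=0;m[:,515:]=0
P=C[m];print(len(P));
vx=cv2.fitLine(P[:,:2].astype(np.float32),cv2.DIST_HUBER,0,.01,.01).ravel();print(vx)
im=d["image"].astype(int)
hm=(im[...,0]-im[...,2]>70); hm[:245]=0;hm[270:]=0;hm[:,:440]=0;hm[:,520:]=0
P=C[hm&(C[...,2]>60)];print("handle",len(P),P.min(0),P.max(0),P.mean(0),cv2.minAreaRect(P[:,:2].astype(np.float32)))
save(d,"topc.png",(80,140,240,300),4)
save(d,"rodc.png",(380,180,530,310),5)
E
```

```text
handle (470, 257) [ 374.3 -322.4   88.1]
handle (488, 257) [ 372.4 -365.6   91.5]
handle (505, 257) [ 371.1 -407.6   91.1]
shaft (445, 258) [ 375.7 -263.7   76. ]
shaft (420, 259) [ 374.9 -202.2   77.7]
hook (402, 258) [ 375.9 -156.2   96. ]
restbase (440, 268) [ 361.  -263.6    5.4]
base (500, 268) [ 356.3 -419.2    2. ]
base (420, 268) [ 362.8 -212.7    4.4]
bench (300, 320) [241.4  94.8  -2.7]
tape (269, 279) [338.9 165.4  63.8]
nut (306, 274) [357.3  76.9  -3.3]
vise (376, 211) [478.1 -93.2 160.4]
vice (400, 178) [ 556.4 -153.6  158.7]
jar (433, 212) [ 497.4 -246.9   48.2]
mug (497, 298) [ 275.7 -390.4   55.1]
hood top 4041 ((443.5096435546875, 411.9903869628906), (163.2820281982422, 173.0891571044922), 79.3579330444336) [[343.4 347.7]
 [513.5 315.8]
 [543.6 476.2]
 [373.5 508.2]] 360.34063506225897
622
[   0.     1.   373.3 -320.7]
handle 424 [ 154.6 -423.5   77. ] [ 386.4   36.4 1556.2] [ 370.5 -359.7  105. ] ((290.80401611328125, -181.98944091796875), (65.75296020507812, 510.5412902832031), 24.617361068725586)
```

View pics/rodc.png

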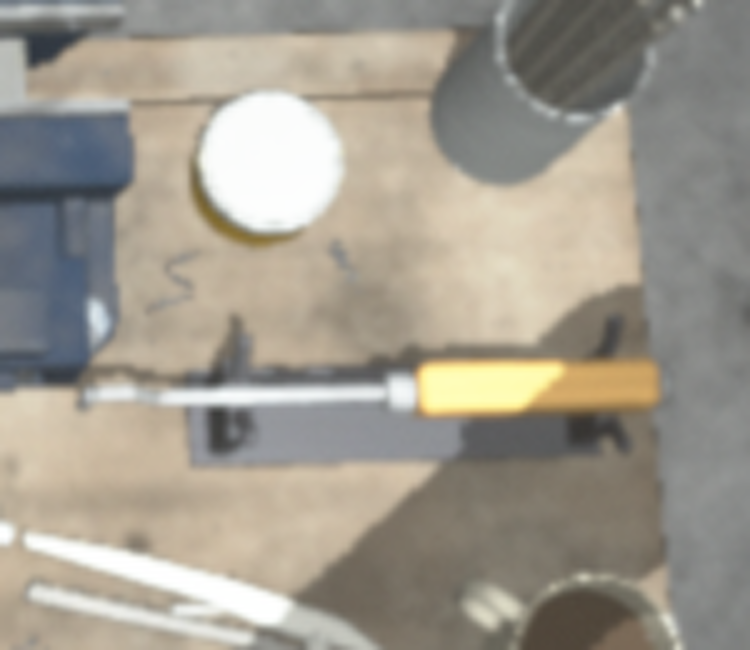

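View pics/topc.png

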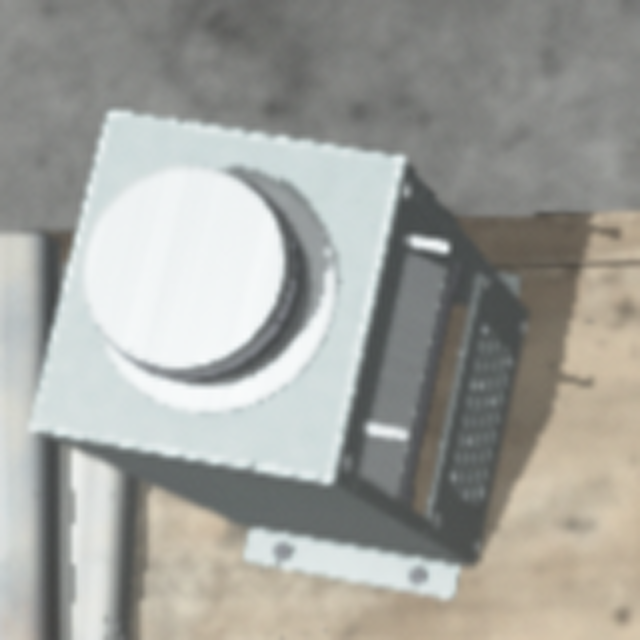

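```bash
cat >> h.py <<'E'
def to(target,yaw):
    """delta in tool axes (m), turn (deg) to reach target TCP, pointing down, tool y along world angle yaw (deg)"""
    s=ctrl.read_state(); M=R.from_rotvec(s["orientation"])
    y=np.array([np.cos(np.radians(yaw)),np.sin(np.radians(yaw)),0]);z=np.array([0,0,-1.]);x=np.cross(y,z)
    T=R.from_matrix(np.array([x,y,z]).T)
    print("shift m (tool)",np.round(M.inv().apply((np.array(target)-s["tool_pos"])/1000),4),"turn deg",np.round(np.degrees((M.inv()*T).as_rotvec()),2))
    print("tool x,y,z in world\n",np.round(M.as_matrix(),3))
def st():
    s=ctrl.read_state(); print({k:np.round(s[k],3) for k in("t","tool_pos","orientation","contact_force","torque","opening","joint_pos")})
E
python3 - <<'E'
from h import *
import pickle
np.set_printoptions(precision=1,suppress=True)
d=pickle.load(open("top0.pkl","rb")); C=cloud(d); ok=d["range_z"]>0
def reg(n,u0,v0,u1,v1,zmin):
    P=C[v0:v1,u0:u1][ok[v0:v1,u0:u1]];P=P[P[:,2]>zmin];print(n,len(P),P.min(0),P.max(0))
reg("vise",340,150,412,254,30); reg("vise tall",340,150,412,256,110); reg("clamp",262,210,322,250,15)
reg("hook",396,250,412,265,60)
for y in (0,180): to([373,-335,180],y)
to([373,-335,73],0)
E
```

```text
vise 4495 [ 385.5 -166.1   30.1] [651.5 -15.1 167.5]
vise tall 3380 [ 384.1 -164.   110. ] [640.5 -16.5 167.5]
clamp 493 [439.9  47.7  15.1] [483.4 178.7 179.9]
hook 59 [ 371.5 -180.7   67.5] [ 399.4 -139.8  119.8]
shift m (tool) [ 0.2 -0.3  0.1] turn deg [ -0.1  -0.  -66.3]
tool x,y,z in world
 [[ 0.9  0.4 -0. ]
 [ 0.4 -0.9  0. ]
 [-0.  -0.  -1. ]]
shift m (tool) [ 0.2 -0.3  0.1] turn deg [ -0.1   0.1 113.7]
tool x,y,z in world
 [[ 0.9  0.4 -0. ]
 [ 0.4 -0.9  0. ]
 [-0.  -0.  -1. ]]
shift m (tool) [ 0.2 -0.3  0.2] turn deg [ -0.1  -0.  -66.3]
tool x,y,z in world
 [[ 0.9  0.4 -0. ]
 [ 0.4 -0.9  0. ]
 [-0.  -0.  -1. ]]
```

Emit:
arm_command(
  series=[
    [[0, 0, 0], [0, 0, -8.29]],
    [[0, 0, 0], [0, 0, -8.29]],
    [[0, 0, 0], [0, 0, -8.29]],
    [[0, 0, 0], [0, 0, -8.29]],
    [[0, 0, 0], [0, 0, -8.29]],
    [[0, 0, 0], [0, 0, -8.29]],
    [[0, 0, 0], [0, 0, -8.29]],
    [[0, 0, 0], [0, 0, -8.29]],
    [[0.041, 0.01, 0.0085], [0, 0, 0]],
    [[0.041, 0.01, 0.0085], [0, 0, 0]],
    [[0.041, 0.01, 0.0085], [0, 0, 0]],
    [[0.041, 0.01, 0.0085], [0, 0, 0]],
    [[0.041, 0.01, 0.0085], [0, 0, 0]],
    [[0.041, 0.01, 0.0085], [0, 0, 0]],
    [[0.041, 0.01, 0.0085], [0, 0, 0]],
    [[0.041, 0.01, 0.0085], [0, 0, 0]],
    [[0, 0, 0], [0, 0, 0]],
    [[0, 0, 0], [0, 0, 0]],
  ],
  fingers=0,
)

```text
t: 1.9
tool_pos: [371.7, -335.1, 180.2]
orientation: [-2.218, -2.224, 0.0]
contact_force: [0.4, -0.1, 0.9]
opening: 85.2
```

```bash
python3 - <<'E'
from h import *
import pickle
st(); to([373,-335,73],0)
d=cam("wrist"); save(d,"w1.png"); pickle.dump(d,open("w1.pkl","wb"))
d=cam("side"); save(d,"s1.png",(180,120,420,400),2); pickle.dump(d,open("s1.pkl","wb"))
E
```

```text
{'t': np.float64(1.9), 'tool_pos': array([ 371.664, -335.054,  180.207]), 'orientation': array([-2.218, -2.224,  0.   ]), 'contact_force': array([ 0.414, -0.09 ,  0.947]), 'torque': array([-0.047, -0.059,  0.039]), 'opening': np.float64(85.167), 'joint_pos': array([ 0.853,  0.449, -0.318,  2.159,  0.255,  0.569,  0.352])}
shift m (tool) [0.     0.0014 0.1072] turn deg [-0.03 -0.01  0.17]
tool x,y,z in world
 [[-0.003  1.    -0.001]
 [ 1.     0.003  0.   ]
 [ 0.    -0.001 -1.   ]]
```

View pics/w1.png

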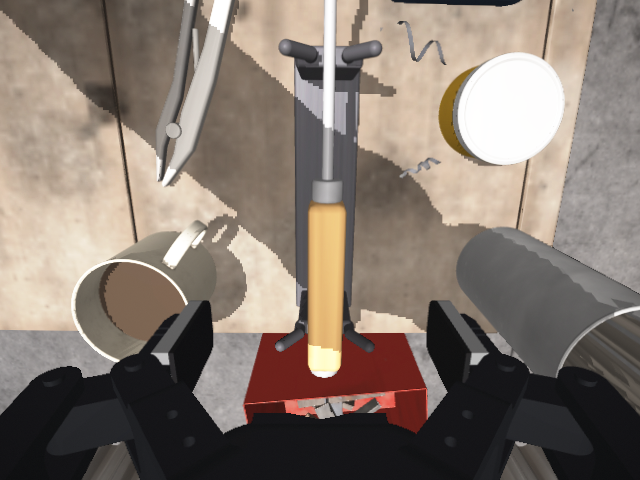

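The wrist view shows the handle from (326,205) to (324,372), with the shaft going up through the fork at (330,50). The mug is on the left and the pot on the right, close to the fingers, so I'm checking clearances.

```bash
python3 - <<'E'
from h import *
import pickle
np.set_printoptions(precision=1,suppress=True)
d=pickle.load(open("w1.pkl","rb")); C=cloud(d); ok=d["range_z"]>0
print(world(d,[(326,207),(325,290),(325,360),(325,372),(330,165),(331,100),(331,10),(280,320),(316,320),(341,320),(200,235),(130,263),(185,300),(480,250),(520,230),(620,320)]))
P=C[ok]
for n,s in (("mug side",(P[:,0]<350)&(P[:,0]>300)),("pot side",(P[:,0]>400)&(P[:,0]<445))):
    q=P[s&(abs(P[:,1]+335)<25)&(P[:,2]>12)&(P[:,2]<140)]; print(n,len(q),q.min(0) if len(q) else'',q.max(0) if len(q) else '')
E
```

```text
[[ 376.  -309.3   87.6]
 [ 375.8 -363.5   89.1]
 [ 376.2 -416.3   89.2]
 [ 376.3 -428.7   85.8]
 [ 378.4 -285.1   78. ]
 [ 378.5 -247.6   78. ]
 [ 378.  -200.8   78.6]
 [ 335.4 -436.7   -0.4]
 [ 370.  -385.4   89. ]
 [ 386.6 -386.2   87.4]
 [ 275.3 -347.2   21.2]
 [ 233.  -358.7   55.2]
 [ 281.  -375.4   80.8]
 [ 501.8 -357.6   26.3]
 [ 541.9 -345.6    8.7]
 [ 536.2 -361.7  131.2]]
mug side 0  
pot side 0
```

View pics/s1.png

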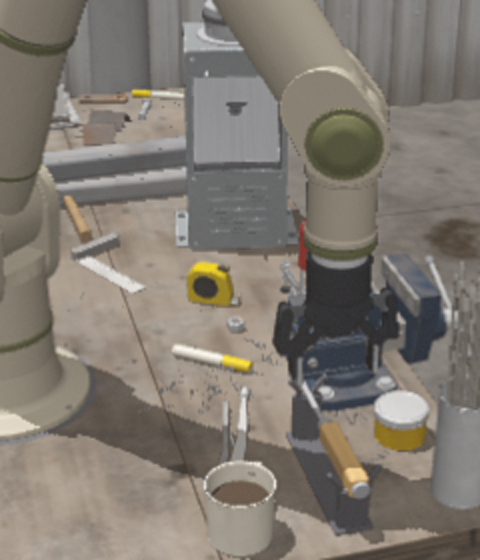

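The side view shows the hood opening, with the eye as a dark ring at crop (236,107), which is px (298,173) in the full image. Next I grasp the rod and measure the eye from this same picture.

Emit:
arm_command(
  series=[
    [[0, 0.0035, 0.02], [0, 0, 0]],
    [[0, 0, 0.02], [0, 0, 0]],
    [[0, 0, 0.02], [0, 0, 0]],
    [[0, 0, 0.02], [0, 0, 0]],
    [[0, 0, 0.017], [0, 0, 0]],
    [[0, 0, 0.009], [0, 0, 0]],
    [[0, 0, 0], [0, 0, 0]],
    [[0, 0, 0], [0, 0, 0]],
  ],
)

```text
t: 2.8
tool_pos: [374.8, -336.4, 74.5]
orientation: [2.222, 2.221, -0.0]
contact_force: [1.1, -0.2, -0.1]
opening: 85.1
```

Emit:
arm_command(
  series=[
    [[0, 0, 0], [0, 0, 0]],
    [[0, 0, 0], [0, 0, 0]],
    [[0, 0, 0], [0, 0, 0]],
    [[0, 0, 0], [0, 0, 0]],
    [[0, 0, 0], [0, 0, 0]],
    [[0, 0, 0], [0, 0, 0]],
    [[0, 0, 0], [0, 0, 0]],
    [[0, 0, 0], [0, 0, 0]],
  ],
  fingers=1,
  grip_force=90,
)

```text
t: 3.6
tool_pos: [374.9, -335.9, 74.8]
orientation: [2.221, 2.221, -0.0]
contact_force: [-1.5, -0.3, 6.8]
opening: 23.0
```

```bash
python3 - <<'E'
from h import *
import pickle
np.set_printoptions(precision=1,suppress=True)
st()
d=pickle.load(open("s1.pkl","rb")); C=cloud(d); ok=d["range_z"]>0
ax=np.array([.1846,.983,0]); ay=np.array([-.983,.1846,0]); O=np.array([443.5,412,0])
H=np.stack([(C-O)@ax,(C-O)@ay,C[...,2]],-1)
# front face check: hood-x of face points below opening & above
for n,(u0,v0,u1,v1) in {"lower":(275,205,320,240),"flap":(280,160,317,200)}.items():
    P=H[v0:v1,u0:u1][ok[v0:v1,u0:u1]]; print(n,len(P),np.median(P,0),P.min(0),P.max(0))
P=H[160:200,280:317][ok[160:200,280:317]]; P=P[(abs(P[:,1])<65)&(P[:,2]>160)&(P[:,2]<300)&(P[:,0]>-70)]
A=np.c_[P[:,2],np.ones(len(P))]
w=np.ones(len(P),bool)
for _ in range(5):
    c=np.linalg.lstsq(A[w],P[w,0],rcond=None)[0]; r=P[:,0]-A@c; w=abs(r)<8
print("flap slope",c,"angle",np.arctan(c[0]),"x at z150",c@[150,1],w.sum())
print("eye",[H[v,u] for u,v in((297,172),(298,172),(298,173),(299,172),(298,175))])
Q=H[165:185,288:308][ok[165:185,288:308]]; q=Q[(Q[:,0]-(c[0]*Q[:,2]+c[1])<-12)]; print(len(q),np.median(q,0) if len(q) else '',q.min(0) if len(q) else '',q.max(0) if len(q) else '')
for n,p in (("hood lower L/R edge row 225",225),): 
    row=H[p][ok[p]]; row=row[(abs(row[:,0]+80)<15)]; print(n,row[:,1].min(),row[:,1].max(),np.median(row[:,0]))
save(d,"eye.png",(268,150,328,255),5.5)
E
```

```text
{'t': np.float64(3.6), 'tool_pos': array([ 374.9, -335.9,   74.8]), 'orientation': array([ 2.2,  2.2, -0. ]), 'contact_force': array([-1.5, -0.3,  6.8]), 'torque': array([ 0.1,  0.2, -0.1]), 'opening': np.float64(23.037), 'joint_pos': array([ 0.8,  0.6, -0.2,  2.2,  0.4,  0.3,  0.2])}
lower 1572 [-80.4   2.6  82.4] [-98.  -74.3  12.2] [ 84.8  79.2 149.9]
flap 1476 [-27.7  -3.3 218. ] [-767.9  -68.3  152.9] [ 21.9  58.3 552.2]
flap slope [   0.6 -149.5] angle 0.5193491888244733 x at z150 -63.725865005628904 1076
eye [array([-61.8,   0.5, 259.1]), array([-57.5,  -3.1, 257.3]), array([-27.7,  -5.2, 242.4]), array([-58.6,  -6.3, 257.7]), array([-17.6,  -5.9, 231.3])]
42 [-36.7  -2.5 252.1] [-65.  -26.5 209.6] [-12.2  28.  265.2]
hood lower L/R edge row 225 -86.65166532518953 81.47242380451371 -81.27683043842785
```

View pics/eye.png

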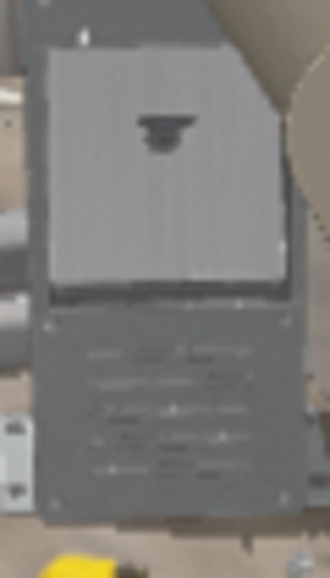

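Emit:
arm_command(
  series=[
    [[0, 0, -0.01], [0, 0, 0]],
    [[0, 0, -0.015], [0, 0, 0]],
    [[0, 0, -0.02], [0, 0, 0]],
    [[0, 0, -0.03], [0, 0, 0]],
    [[0, 0, -0.03], [0, 0, 0]],
    [[0, 0, -0.03], [0, 0, 0]],
    [[0, 0, -0.03], [0, 0, 0]],
    [[0, 0, -0.025], [0, 0, 0]],
    [[0, 0, -0.018], [0, 0, 0]],
    [[0, 0, 0], [0, 0, 0]],
    [[0, 0, 0], [0, 0, 0]],
    [[0, 0, 0], [0, 0, 0]],
  ],
)

```text
t: 4.8
tool_pos: [374.2, -335.4, 281.3]
orientation: [-2.219, -2.221, 0.0]
contact_force: [-0.5, -0.2, -0.9]
opening: 23.1
```

Emit:
arm_command(
  series=[
    [[0.01, 0.001, 0], [0, 0, 0]],
    [[0.025, 0.003, 0], [0, 0, 0]],
    [[0.034, 0.004, 0], [0, 0, 0]],
    [[0.034, 0.004, 0], [0, 0, 0]],
    [[0.034, 0.004, 0], [0, 0, 0]],
    [[0.034, 0.004, 0], [0, 0, 0]],
    [[0.034, 0.004, 0], [0, 0, 0]],
    [[0.034, 0.004, 0], [0, 0, 0]],
    [[0.034, 0.004, 0], [0, 0, 0]],
    [[0.034, 0.004, 0], [0, 0, 0]],
    [[0.034, 0.004, 0], [0, 0, 0]],
    [[0.034, 0.004, 0], [0, 0, 0]],
    [[0.034, 0.004, 0], [0, 0, 0]],
    [[0.02, 0, 0], [0, 0, 0]],
    [[0.01, 0, 0], [0, 0, 0]],
    [[0, 0, 0], [0, 0, 0]],
    [[0, 0, 0], [0, 0, 0]],
    [[0, 0, 0], [0, 0, 0]],
  ],
)

```text
t: 6.6
tool_pos: [422.4, 102.0, 282.1]
orientation: [2.223, 2.22, -0.001]
contact_force: [0.8, -0.1, -2.2]
opening: 22.7
```

```bash
python3 - <<'E'
from h import *
import pickle
st()
a=cam("wrist"); b=cam("side"); pickle.dump((a,b),open("p2.pkl","wb"))
A=a["image"][:,:,::-1]; B=cv2.resize(b["image"][90:290,200:420,::-1],None,fx=2,fy=2,interpolation=cv2.INTER_CUBIC)
A=cv2.resize(A[:360],None,fx=.6,fy=.6)
o=np.zeros((400,830,3),np.uint8); o[:216,:384]=A; o[:400,390:830]=B; cv2.imwrite("pics/p2.png",o[:, :800])
E
```

```text
{'t': np.float64(6.6), 'tool_pos': array([422.412, 101.954, 282.055]), 'orientation': array([ 2.223e+00,  2.220e+00, -1.000e-03]), 'contact_force': array([ 0.842, -0.134, -2.16 ]), 'torque': array([-0.01 , -0.04 , -0.006]), 'opening': np.float64(22.692), 'joint_pos': array([ 0.127,  0.25 , -0.6  ,  2.166,  0.201,  0.779, -0.603])}
```

View pics/p2.png

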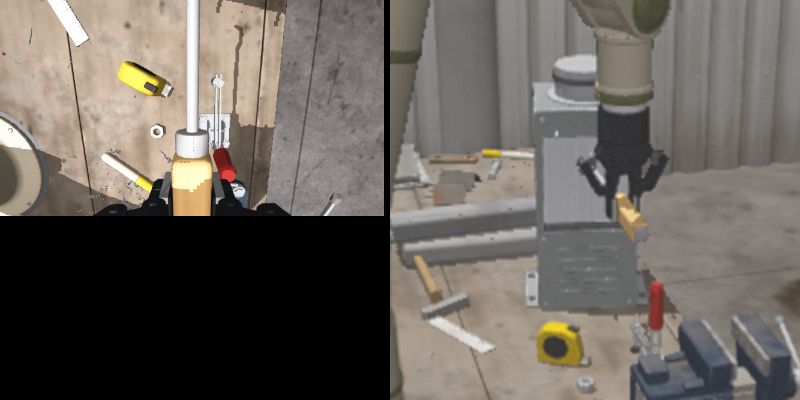

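The wrist view shows the rod held straight along tool x. The side view of the eye is blocked by the gripper, so I'm using the top camera to measure the hook.

```bash
python3 - <<'E'
from h import *
import pickle
np.set_printoptions(precision=1,suppress=True)
a,b=pickle.load(open("p2.pkl","rb"))
for v in (5,40,80,120,160,190):
    g=a["range_z"][v,290:350]; k=np.nonzero((g>0)&(g<np.median(g[g>0])*.9))[0]+290
    # shaft pixels
    gg=cloud(a)[v]; s=[u for u in range(280,360) if gg[u,2]>230]; 
    print(v,s[:1],s[-1:],gg[s].mean(0) if s else '', a["range_z"][v,320])
d=cam("top"); pickle.dump(d,open("t2.pkl","wb")); save(d,"t2.png",(120,150,320,300),4)
C=cloud(d)
m=(C[...,2]>270)&(C[...,2]<315)&(d["range_z"]>0)&(C[...,1]>150)&(C[...,0]<470)&(C[...,0]>400)
P=C[m]; print(len(P),P.min(0),P.max(0))
for y0 in range(150,340,15):
    q=P[(P[:,1]>=y0)&(P[:,1]<y0+15)]
    if len(q): print(y0,np.median(q,0),len(q),q[:,1].max())
E
```

```text
5 [310] [332] [423.4 209.7 284.5] 107.102936
40 [310] [332] [423.4 200.2 284.6] 109.712685
80 [288] [331] [423.3 188.3 290.1] 112.32218
120 [310] [331] [423.3 177.  284.9] 115.780556
160 [310] [330] [423.1 164.4 284.7] 120.00911
190 [311] [330] [423.3 154.5 284.7] 122.67353
239 [416.8 151.  271.7] [461.7 327.8 314.2]
150 [419.5 157.4 285.3] 20 163.76956145457774
165 [420.2 172.2 284.9] 21 178.71947842947887
180 [420.4 187.  285.2] 22 194.6964805030561
195 [420.9 201.9 284.3] 21 209.3295538897712
210 [420.9 216.7 283.8] 29 224.78178668440216
225 [420.4 231.3 283.6] 26 239.39623194861468
240 [420.5 247.6 285. ] 22 254.79406725073255
255 [420.5 262.5 293. ] 28 269.4501734608863
270 [421.1 276.6 303.9] 28 283.89421003730746
285 [419.9 289.2 297.1] 21 293.5918563127761
315 [461.7 327.8 314.2] 1 327.8121554861562
```

View pics/t2.png

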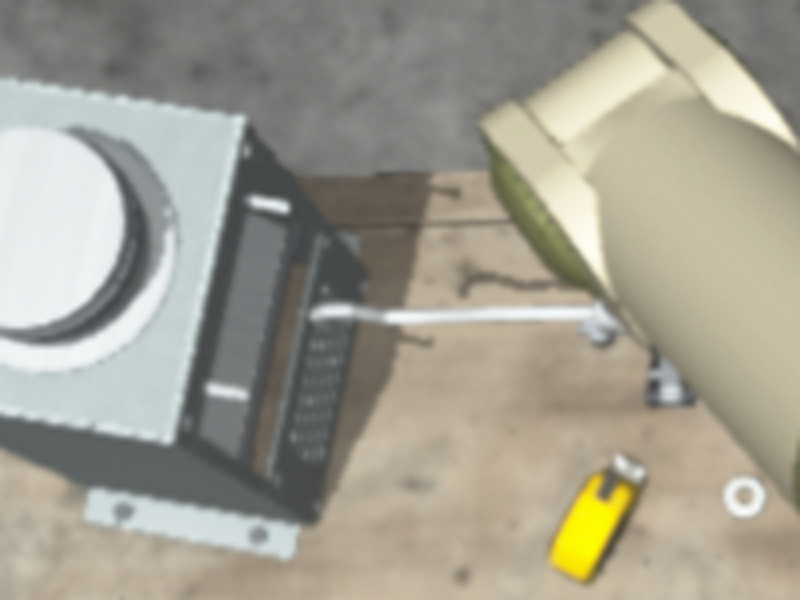

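Rod and tool agree: prong at TCP +189, rod level, and the top camera reads about 2 mm low in x. In the same camera, prong to eye is (+15, +80.5) mm. I'm entering over the ring first.

Emit:
arm_command(
  series=[
    [[0.005, 0.001, -0.003], [0, 0, 0]],
    [[0.01, 0.002, 0], [0, 0, 0]],
    [[0.01, 0.002, 0], [0, 0, 0]],
    [[0.01, 0.002, 0], [0, 0, 0]],
    [[0.01, 0.002, 0], [0, 0, 0]],
    [[0.01, 0.002, 0], [0, 0, 0]],
    [[0.01, 0.002, 0], [0, 0, 0]],
    [[0.01, 0.002, 0], [0, 0, 0]],
    [[0.0055, 0, 0], [0, 0, 0]],
    [[0, 0, 0], [0, 0, 0]],
    [[0, 0, 0], [0, 0, 0]],
  ],
)

```text
t: 7.85
tool_pos: [437.4, 183.6, 285.1]
orientation: [2.221, 2.222, -0.001]
contact_force: [-0.1, 0.7, -1.1]
opening: 22.9
```

```bash
python3 - <<'E'
from h import *
st()
E
```

```text
{'t': np.float64(7.85), 'tool_pos': array([437.388, 183.552, 285.13 ]), 'orientation': array([ 2.221e+00,  2.222e+00, -1.000e-03]), 'contact_force': array([-0.063,  0.692, -1.146]), 'torque': array([ 0.005,  0.004, -0.004]), 'opening': np.float64(22.901), 'joint_pos': array([-0.034,  0.302, -0.611,  2.086,  0.236,  0.82 , -0.784])}
```

Emit:
arm_command(
  series=[
    [[-0.001, 0, 0.004], [0, 0, 0]],
    [[0, 0, 0.004], [0, 0, 0]],
    [[0, 0, 0.004], [0, 0, 0]],
    [[0, 0, 0.004], [0, 0, 0]],
    [[0, 0, 0], [0, 0, 0]],
  ],
)

```text
t: 8.35
tool_pos: [437.3, 182.5, 268.6]
orientation: [-2.221, -2.222, 0.002]
contact_force: [0.3, 0.7, -1.6]
opening: 22.6
```

Emit:
arm_command(
  series=[
    [[0, 0, 0.004], [0, 0, 0]],
    [[0, 0, 0.004], [0, 0, 0]],
    [[0, 0, 0.004], [0, 0, 0]],
    [[0, 0, 0.004], [0, 0, 0]],
    [[0, 0, 0], [0, 0, 0]],
    [[0, 0, 0], [0, 0, 0]],
  ],
)

```text
t: 8.95
tool_pos: [437.5, 182.8, 253.1]
orientation: [-2.221, -2.222, 0.0]
contact_force: [-0.1, -0.4, -1.4]
opening: 22.3
```

Emit:
arm_command(
  series=[
    [[-0.003, -0.0006, 0], [0, 0, 0]],
    [[-0.003, -0.0006, 0], [0, 0, 0]],
    [[-0.003, -0.0006, 0], [0, 0, 0]],
    [[-0.003, -0.0006, 0], [0, 0, 0]],
    [[-0.003, -0.0005, 0], [0, 0, 0]],
    [[-0.003, -0.0005, 0], [0, 0, 0]],
    [[0, 0, 0], [0, 0, 0]],
  ],
)

```text
t: 9.65
tool_pos: [434.2, 164.6, 253.4]
orientation: [2.221, 2.222, 0.0]
contact_force: [-0.1, 3.1, 0.2]
opening: 22.8
```

```bash
python3 - <<'E'
from h import *
st()
d=cam("top"); save(d,"t3.png",(130,160,280,300),5)
d=cam("side"); save(d,"s3.png",(240,110,380,260),4)
E
```

```text
{'t': np.float64(9.65), 'tool_pos': array([434.173, 164.586, 253.371]), 'orientation': array([2.221, 2.222, 0.   ]), 'contact_force': array([-0.083,  3.111,  0.181]), 'torque': array([0.624, 0.068, 0.018]), 'opening': np.float64(22.818), 'joint_pos': array([-0.022,  0.331, -0.592,  2.146,  0.273,  0.736, -0.792])}
```

View pics/t3.png

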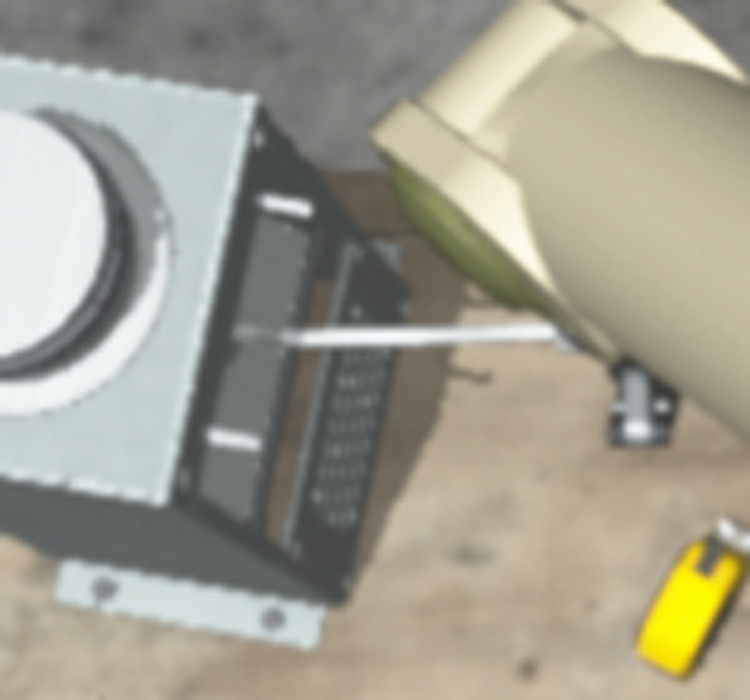

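The force is +3.1 N along y, matching the hinge friction, so the hook is in. I pull on, slowing towards the earliest possible seal position.

Emit:
arm_command(
  series=[
    [[-0.0025, -0.0005, 0], [0, 0, 0]],
    [[-0.0025, -0.0005, 0], [0, 0, 0]],
    [[-0.0025, -0.0005, 0], [0, 0, 0]],
    [[-0.0025, -0.0005, 0], [0, 0, 0]],
    [[-0.0025, -0.0005, 0], [0, 0, 0]],
    [[-0.0025, -0.0004, 0], [0, 0, 0]],
    [[-0.0025, -0.0004, 0], [0, 0, 0]],
    [[-0.0025, -0.0004, 0], [0, 0, 0]],
    [[-0.0025, -0.0004, 0], [0, 0, 0]],
    [[-0.0025, -0.0004, 0], [0, 0, 0]],
    [[0, 0, 0], [0, 0, 0]],
  ],
)

```text
t: 10.85
tool_pos: [429.4, 139.1, 253.1]
orientation: [2.221, 2.222, -0.002]
contact_force: [0.5, 1.5, -2.2]
opening: 22.8
```

Emit:
arm_command(
  series=[
    [[-0.001, -0.0002, 0], [0, 0, 0]],
    [[-0.001, -0.0002, 0], [0, 0, 0]],
    [[0, 0, 0], [0, 0, 0]],
  ],
)

```text
t: 11.15
tool_pos: [429.3, 137.7, 253.3]
orientation: [2.221, 2.222, -0.0]
contact_force: [-0.3, 4.0, -2.6]
opening: 22.8
```

Emit:
arm_command(
  series=[
    [[-0.001, -0.0002, 0], [0, 0, 0]],
    [[-0.001, -0.0002, 0], [0, 0, 0]],
    [[0, 0, 0], [0, 0, 0]],
  ],
)

```text
t: 11.45
tool_pos: [428.9, 135.6, 253.2]
orientation: [-2.221, -2.222, 0.0]
contact_force: [-0.6, 2.6, -2.8]
opening: 22.8
```

Emit:
arm_command(
  series=[
    [[-0.001, -0.0002, 0], [0, 0, 0]],
    [[0, 0, 0], [0, 0, 0]],
  ],
)

```text
t: 11.65
tool_pos: [428.7, 134.6, 253.2]
orientation: [2.221, 2.222, -0.0]
contact_force: [-0.8, 3.1, -2.9]
opening: 22.8
```

Emit:
arm_command(
  series=[
    [[-0.001, -0.0002, 0], [0, 0, 0]],
    [[0, 0, 0], [0, 0, 0]],
  ],
)

```text
t: 11.85
tool_pos: [428.4, 133.6, 253.2]
orientation: [-2.221, -2.222, 0.0]
contact_force: [-1.2, 3.6, -3.7]
opening: 22.2
```

Emit:
arm_command(
  series=[
    [[-0.001, -0.0002, 0], [0, 0, 0]],
    [[0, 0, 0], [0, 0, 0]],
  ],
)

```text
t: 12.05
tool_pos: [428.3, 132.6, 253.3]
orientation: [2.221, 2.222, -0.0]
contact_force: [-0.6, 3.9, -2.9]
opening: 22.8
```

Emit:
arm_command(
  series=[
    [[-0.001, -0.0002, 0], [0, 0, 0]],
    [[0, 0, 0], [0, 0, 0]],
  ],
)

```text
t: 12.25
tool_pos: [428.0, 131.6, 253.2]
orientation: [2.221, 2.222, -0.0]
contact_force: [-0.9, 3.9, -3.5]
opening: 22.6
```

Emit:
arm_command(
  series=[
    [[-0.001, -0.0002, 0], [0, 0, 0]],
    [[0, 0, 0], [0, 0, 0]],
  ],
)

```text
t: 12.45
tool_pos: [427.8, 130.6, 253.2]
orientation: [2.221, 2.222, -0.0]
contact_force: [-0.3, 2.7, -3.0]
opening: 22.8
```

```bash
python3 -c "
from h import *
st()"
```

```text
{'t': np.float64(12.45), 'tool_pos': array([427.829, 130.578, 253.24 ]), 'orientation': array([ 2.221,  2.222, -0.   ]), 'contact_force': array([-0.273,  2.742, -2.954]), 'torque': array([0.51 , 0.172, 0.095]), 'opening': np.float64(22.814), 'joint_pos': array([ 0.047,  0.31 , -0.592,  2.179,  0.261,  0.721, -0.72 ])}
```

Emit:
arm_command(
  series=[
    [[-0.001, -0.0002, 0], [0, 0, 0]],
    [[0, 0, 0], [0, 0, 0]],
  ],
)

```text
t: 12.65
tool_pos: [427.6, 129.6, 253.3]
orientation: [2.221, 2.222, -0.0]
contact_force: [0.8, 3.0, -3.7]
opening: 22.6
```

Emit:
arm_command(
  series=[
    [[-0.001, -0.0002, 0], [0, 0, 0]],
    [[0, 0, 0], [0, 0, 0]],
  ],
)

```text
t: 12.85
tool_pos: [427.5, 128.6, 253.3]
orientation: [2.221, 2.222, -0.0]
contact_force: [-0.6, 3.7, -2.0]
opening: 23.0
```

Emit:
arm_command(
  series=[
    [[-0.001, -0.0002, 0], [0, 0, 0]],
    [[0, 0, 0], [0, 0, 0]],
  ],
)

```text
t: 13.05
tool_pos: [427.3, 127.6, 253.3]
orientation: [2.221, 2.222, -0.0]
contact_force: [-0.5, 2.7, -1.7]
opening: 22.8
```

Emit:
arm_command(
  series=[
    [[-0.001, -0.0002, 0], [0, 0, 0]],
    [[0, 0, 0], [0, 0, 0]],
  ],
)

```text
t: 13.25
tool_pos: [427.0, 126.6, 253.2]
orientation: [2.221, 2.222, -0.0]
contact_force: [0.4, 3.4, -3.4]
opening: 22.5
```

Emit:
arm_command(
  series=[
    [[-0.001, -0.0002, 0], [0, 0, 0]],
    [[0, 0, 0], [0, 0, 0]],
  ],
)

```text
t: 13.45
tool_pos: [426.8, 125.6, 253.2]
orientation: [-2.221, -2.222, 0.0]
contact_force: [-0.4, 2.8, -2.6]
opening: 22.6
```

```bash
python3 - <<'E'
from h import *
import pickle
st()
d=cam("side"); pickle.dump(d,open("s4.pkl","wb")); save(d,"s4.png",(240,110,380,260),4)
C=cloud(d); ok=d["range_z"]>0
ax=np.array([.1846,.983,0]); ay=np.array([-.983,.1846,0]); O=np.array([445.5,412,0])
H=np.stack([(C-O)@ax,(C-O)@ay,C[...,2]],-1)
P=H[160:205,272:330][ok[160:205,272:330]]; P=P[(abs(P[:,1])<65)&(P[:,2]>165)&(P[:,2]<305)&(P[:,0]>-75)&(P[:,0]<10)]
c=np.polyfit(P[:,2],P[:,0],1); r=P[:,0]-np.polyval(c,P[:,2]); w=abs(r)<6; c=np.polyfit(P[w,2],P[w,0],1)
print(w.sum(),"angle",np.arctan(c[0]),np.polyval(c,150))
E
```

```text
{'t': np.float64(13.45), 'tool_pos': array([426.83 , 125.587, 253.225]), 'orientation': array([-2.221, -2.222,  0.   ]), 'contact_force': array([-0.436,  2.76 , -2.564]), 'torque': array([0.444, 0.051, 0.129]), 'opening': np.float64(22.589), 'joint_pos': array([ 0.057,  0.307, -0.592,  2.183,  0.259,  0.718, -0.709])}
696 angle 0.0628666530230335 -63.597763893742716
```

View pics/s4.png

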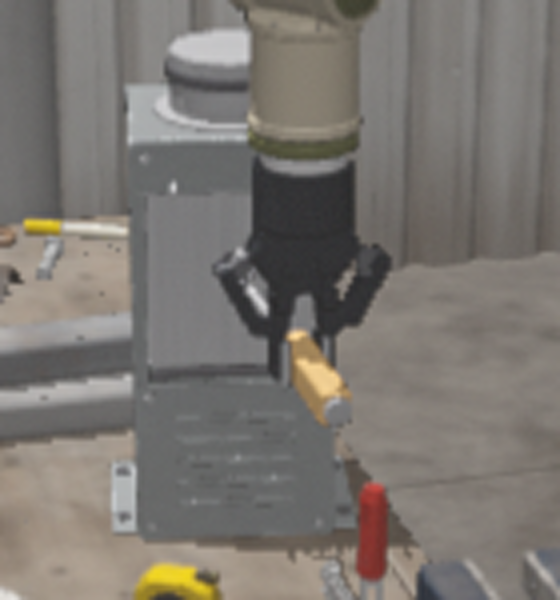

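The flap moves with the rod (depth fit 0.063 rad) and is not yet on its seal, so I continue feeling.

Emit:
arm_command(
  series=[
    [[-0.001, -0.0002, 0], [0, 0, 0]],
    [[0, 0, 0], [0, 0, 0]],
  ],
)

```text
t: 13.7
tool_pos: [426.6, 124.6, 253.2]
orientation: [-2.221, -2.222, 0.0]
contact_force: [-0.3, 3.8, -3.2]
opening: 23.0
```

Emit:
arm_command(
  series=[
    [[-0.001, -0.0002, 0], [0, 0, 0]],
    [[0, 0, 0], [0, 0, 0]],
  ],
)

```text
t: 13.9
tool_pos: [426.5, 123.6, 253.2]
orientation: [2.221, 2.222, -0.0]
contact_force: [-0.7, 3.3, -3.1]
opening: 22.9
```

Emit:
arm_command(
  series=[
    [[-0.001, -0.0002, 0], [0, 0, 0]],
    [[0, 0, 0], [0, 0, 0]],
  ],
)

```text
t: 14.1
tool_pos: [426.2, 122.6, 253.2]
orientation: [2.221, 2.222, -0.0]
contact_force: [-1.3, 2.9, -3.1]
opening: 23.1
```

Emit:
arm_command(
  series=[
    [[-0.0007, -0.0001, 0], [0, 0, 0]],
    [[0, 0, 0], [0, 0, 0]],
  ],
)

```text
t: 14.3
tool_pos: [426.1, 121.9, 253.2]
orientation: [-2.221, -2.222, 0.0]
contact_force: [0.1, 4.3, -3.1]
opening: 22.6
```

Emit:
arm_command(
  series=[
    [[-0.0007, -0.0001, 0], [0, 0, 0]],
    [[0, 0, 0], [0, 0, 0]],
  ],
)

```text
t: 14.5
tool_pos: [426.1, 121.3, 253.3]
orientation: [2.221, 2.222, -0.0]
contact_force: [-1.0, 3.0, -3.4]
opening: 23.0
```

Emit:
arm_command(
  series=[
    [[-0.0007, -0.0001, 0], [0, 0, 0]],
    [[0, 0, 0], [0, 0, 0]],
  ],
)

```text
t: 14.7
tool_pos: [426.1, 120.9, 253.3]
orientation: [-2.221, -2.222, -0.001]
contact_force: [-0.3, 4.8, -3.6]
opening: 22.8
```

Emit:
arm_command(
  series=[
    [[-0.0007, -0.0001, 0], [0, 0, 0]],
    [[0, 0, 0], [0, 0, 0]],
  ],
)

```text
t: 14.9
tool_pos: [426.1, 120.8, 253.4]
orientation: [-2.22, -2.222, -0.002]
contact_force: [0.6, 7.3, -4.8]
opening: 22.7
```

Emit:
arm_command(
  series=[
    [[-0.0005, -0.0001, 0], [0, 0, 0]],
    [[0, 0, 0], [0, 0, 0]],
  ],
)

```text
t: 15.1
tool_pos: [426.1, 120.7, 253.5]
orientation: [-2.22, -2.222, -0.003]
contact_force: [0.0, 10.2, -4.9]
opening: 22.8
```

Seal found: the force rises about 4–5 N per mm commanded. I bring it up gently to about 17 N.

Emit:
arm_command(
  series=[
    [[-0.0006, -0.0001, 0], [0, 0, 0]],
    [[0, 0, 0], [0, 0, 0]],
  ],
)

```text
t: 15.3
tool_pos: [426.2, 120.6, 253.5]
orientation: [-2.219, -2.223, -0.004]
contact_force: [0.3, 11.7, -5.0]
opening: 22.9
```

Emit:
arm_command(
  series=[
    [[-0.0004, -0.0001, 0], [0, 0, 0]],
    [[0, 0, 0], [0, 0, 0]],
  ],
)

```text
t: 15.5
tool_pos: [426.1, 120.5, 253.6]
orientation: [-2.219, -2.223, -0.005]
contact_force: [-0.0, 12.2, -5.8]
opening: 22.9
```

Emit:
arm_command(
  series=[
    [[-0.0006, -0.0001, 0], [0, 0, 0]],
    [[0, 0, 0], [0, 0, 0]],
  ],
)

```text
t: 15.7
tool_pos: [426.2, 120.5, 253.7]
orientation: [-2.218, -2.223, -0.007]
contact_force: [0.2, 15.8, -5.8]
opening: 23.1
```

Emit:
arm_command(
  series=[
    [[-0.0004, -0.0001, 0], [0, 0, 0]],
    [[0, 0, 0], [0, 0, 0]],
  ],
)

```text
t: 15.9
tool_pos: [426.2, 120.4, 253.7]
orientation: [-2.218, -2.223, -0.008]
contact_force: [0.7, 16.3, -7.1]
opening: 22.7
```

Emit:
arm_command(
  series=[
    [[0, 0, 0], [0, 0, 0]],
    [[0, 0, 0], [0, 0, 0]],
    [[0, 0, 0], [0, 0, 0]],
    [[0, 0, 0], [0, 0, 0]],
  ],
)

```text
t: 16.3
tool_pos: [426.2, 120.5, 253.7]
orientation: [-2.218, -2.223, -0.008]
contact_force: [0.4, 16.3, -6.7]
opening: 22.8
```

Emit:
arm_command(
  series=[
    [[0, 0, 0], [0, 0, 0]],
    [[0, 0, 0], [0, 0, 0]],
    [[0, 0, 0], [0, 0, 0]],
    [[0, 0, 0], [0, 0, 0]],
  ],
)

```text
t: 16.7
tool_pos: [426.2, 120.4, 253.7]
orientation: [-2.218, -2.223, -0.008]
contact_force: [0.8, 15.9, -7.5]
opening: 23.0
```

Emit:
arm_command(
  series=[
    [[0, 0, 0], [0, 0, 0]],
    [[0, 0, 0], [0, 0, 0]],
    [[0, 0, 0], [0, 0, 0]],
    [[0, 0, 0], [0, 0, 0]],
  ],
)

```text
t: 17.1
tool_pos: [426.2, 120.4, 253.7]
orientation: [-2.218, -2.223, -0.008]
contact_force: [0.2, 15.9, -6.9]
opening: 22.7
```

```bash
python3 -c "
from h import *
st(); to([437.4,182.5,285],0)"
```

```text
{'t': np.float64(17.1), 'tool_pos': array([426.201, 120.417, 253.727]), 'orientation': array([-2.218, -2.223, -0.008]), 'contact_force': array([ 0.192, 15.918, -6.911]), 'torque': array([ 2.406, -0.056, -0.047]), 'opening': np.float64(22.664), 'joint_pos': array([ 0.074,  0.302, -0.595,  2.189,  0.254,  0.712, -0.691])}
shift m (tool) [ 0.0622  0.0114 -0.031 ] turn deg [ 0.14 -0.25  0.14]
tool x,y,z in world
 [[-0.002  1.     0.002]
 [ 1.     0.002  0.004]
 [ 0.004  0.002 -1.   ]]
```

Emit:
arm_command(
  series=[
    [[0.001, 0.0002, 0], [0, 0, 0]],
    [[0.001, 0.0002, 0], [0, 0, 0]],
    [[0.001, 0.0002, 0], [0, 0, 0]],
    [[0.001, 0.0002, 0], [0, 0, 0]],
    [[0, 0, 0], [0, 0, 0]],
  ],
)

```text
t: 17.6
tool_pos: [426.3, 121.2, 253.3]
orientation: [2.221, 2.221, -0.0]
contact_force: [-0.5, 0.8, -1.9]
opening: 22.6
```

Emit:
arm_command(
  series=[
    [[0.001, 0.0002, 0], [0, 0, 0]],
    [[0.001, 0.0002, 0], [0, 0, 0]],
    [[0.001, 0.0002, 0], [0, 0, 0]],
    [[0, 0, 0], [0, 0, 0]],
  ],
)

```text
t: 18.0
tool_pos: [426.9, 124.4, 253.3]
orientation: [2.221, 2.222, -0.0]
contact_force: [0.8, -0.6, -1.9]
opening: 22.9
```

Emit:
arm_command(
  series=[
    [[0.002, 0.0004, 0], [0, 0, 0]],
    [[0.002, 0.0004, 0], [0, 0, 0]],
    [[0.0015, 0.0002, 0], [0, 0, 0]],
    [[0, 0, 0], [0, 0, 0]],
  ],
)

```text
t: 18.4
tool_pos: [427.8, 130.3, 253.3]
orientation: [-2.22, -2.222, -0.0]
contact_force: [-0.0, 0.4, -1.2]
opening: 22.5
```

Emit:
arm_command(
  series=[
    [[0, 0, -0.003], [0, 0, 0]],
    [[0, 0, -0.003], [0, 0, 0]],
    [[0, 0, -0.003], [0, 0, 0]],
    [[0, 0, 0], [0, 0, 0]],
  ],
)

```text
t: 18.8
tool_pos: [428.0, 130.0, 262.8]
orientation: [2.221, 2.222, 0.001]
contact_force: [0.8, 0.4, -1.0]
opening: 22.6
```

Emit:
arm_command(
  series=[
    [[0, 0, -0.004], [0, 0, 0]],
    [[0, 0, -0.004], [0, 0, 0]],
    [[0, 0, -0.004], [0, 0, 0]],
    [[0, 0, -0.004], [0, 0, 0]],
    [[0, 0, -0.004], [0, 0, 0]],
    [[0, 0, -0.004], [0, 0, 0]],
    [[0, 0, 0], [0, 0, 0]],
  ],
)

```text
t: 19.5
tool_pos: [428.0, 130.1, 286.8]
orientation: [2.221, 2.222, 0.001]
contact_force: [-0.3, -1.1, -2.0]
opening: 22.7
```

```bash
python3 - <<'E'
from h import *
st(); to([375,-336,287],0)
np.set_printoptions(precision=1,suppress=True)
d=cam("top"); C=cloud(d)
m=(C[...,2]>265)&(C[...,2]<330)&(d["range_z"]>0)&(C[...,1]>150)&(C[...,0]<440)&(C[...,0]>415)
P=C[m]
for y0 in range(165,340,15):
    q=P[(P[:,1]>=y0)&(P[:,1]<y0+15)]
    if len(q): print(y0,np.median(q,0),len(q),q[:,1].max())
E
```

```text
{'t': np.float64(19.5), 'tool_pos': array([428.023, 130.09 , 286.819]), 'orientation': array([2.221e+00, 2.222e+00, 1.000e-03]), 'contact_force': array([-0.348, -1.066, -1.963]), 'torque': array([ 0.015, -0.024,  0.017]), 'opening': np.float64(22.732), 'joint_pos': array([ 0.079,  0.262, -0.614,  2.136,  0.21 ,  0.8  , -0.666])}
shift m (tool) [-4.661e-01 -5.320e-02 -3.000e-04] turn deg [ 0.05 -0.01  0.02]
tool x,y,z in world
 [[-0.     1.     0.001]
 [ 1.     0.     0.   ]
 [ 0.     0.001 -1.   ]]
165 [420.5 171.6 292.1] 26 178.12301999292623
180 [426.  187.4 290.1] 24 194.86883896349056
195 [425.3 202.4 288.5] 28 209.82684493079637
210 [425.4 215.9 289.2] 26 224.63951006530857
225 [425.5 232.7 289.7] 22 239.4415678738245
240 [425.6 247.8 289.1] 21 254.29063851702097
255 [426.2 262.9 289.8] 21 269.2195277289495
270 [426.  277.5 288.9] 28 284.19414046038537
285 [426.  293.  298.3] 31 299.9400451160168
300 [425.9 307.6 308.2] 21 314.3705387696173
315 [424.7 317.4 294.2] 22 321.8358633739736
330 [427.4 334.4 323.5] 22 336.99005497346906
```

Emit:
arm_command(
  series=[
    [[-0.01, -0.001, 0], [0, 0, 0]],
    [[-0.025, -0.003, 0], [0, 0, 0]],
    [[-0.034, -0.004, 0], [0, 0, 0]],
    [[-0.034, -0.004, 0], [0, 0, 0]],
    [[-0.034, -0.004, 0], [0, 0, 0]],
    [[-0.034, -0.004, 0], [0, 0, 0]],
    [[-0.034, -0.004, 0], [0, 0, 0]],
    [[-0.034, -0.004, 0], [0, 0, 0]],
    [[-0.034, -0.004, 0], [0, 0, 0]],
    [[-0.034, -0.004, 0], [0, 0, 0]],
    [[-0.034, -0.004, 0], [0, 0, 0]],
    [[-0.034, -0.004, 0], [0, 0, 0]],
    [[-0.034, -0.004, 0], [0, 0, 0]],
    [[-0.034, -0.004, 0], [0, 0, 0]],
    [[-0.02, -0.001, 0], [0, 0, 0]],
    [[-0.003, 0, 0], [0, 0, 0]],
    [[0, 0, 0], [0, 0, 0]],
    [[0, 0, 0], [0, 0, 0]],
    [[0, 0, 0], [0, 0, 0]],
  ],
)

```text
t: 21.45
tool_pos: [375.1, -335.0, 286.3]
orientation: [-2.219, -2.224, -0.0]
contact_force: [-0.1, -0.1, -1.7]
opening: 22.9
```

```bash
python3 - <<'E'
from h import *
st(); to([374.9,-335.9,120],0)
E
```

```text
{'t': np.float64(21.45), 'tool_pos': array([ 375.137, -334.968,  286.321]), 'orientation': array([-2.219, -2.224, -0.   ]), 'contact_force': array([-0.06 , -0.119, -1.743]), 'torque': array([ 0.03 , -0.002, -0.028]), 'opening': np.float64(22.861), 'joint_pos': array([ 0.919,  0.309, -0.389,  2.038,  0.158,  0.823,  0.441])}
shift m (tool) [-0.001  -0.0002  0.1663] turn deg [-0.01 -0.01  0.12]
tool x,y,z in world
 [[-0.002  1.    -0.   ]
 [ 1.     0.002  0.   ]
 [ 0.    -0.    -1.   ]]
```

Emit:
arm_command(
  series=[
    [[-0.001, 0, 0.015], [0, 0, 0.1]],
    [[0, 0, 0.03], [0, 0, 0]],
    [[0, 0, 0.03], [0, 0, 0]],
    [[0, 0, 0.03], [0, 0, 0]],
    [[0, 0, 0.03], [0, 0, 0]],
    [[0, 0, 0.02], [0, 0, 0]],
    [[0, 0, 0.011], [0, 0, 0]],
    [[0, 0, 0], [0, 0, 0]],
    [[0, 0, 0], [0, 0, 0]],
  ],
)

```text
t: 22.35
tool_pos: [375.5, -337.0, 120.9]
orientation: [2.222, 2.22, 0.0]
contact_force: [-0.5, 0.9, -0.8]
opening: 22.9
```

Emit:
arm_command(
  series=[
    [[0, 0, 0.01], [0, 0, 0]],
    [[0, 0, 0.01], [0, 0, 0]],
    [[0, 0, 0.01], [0, 0, 0]],
    [[0, 0, 0.006], [0, 0, 0]],
    [[0, 0, 0.004], [0, 0, 0]],
    [[0, 0, 0], [0, 0, 0]],
    [[0, 0, 0], [0, 0, 0]],
  ],
)

```text
t: 23.05
tool_pos: [375.1, -337.0, 80.2]
orientation: [-2.223, -2.22, 0.0]
contact_force: [-0.3, 0.0, -1.6]
opening: 22.8
```

```bash
python3 -c "
from h import *
st()"
```

```text
{'t': np.float64(23.05), 'tool_pos': array([ 375.082, -337.025,   80.216]), 'orientation': array([-2.223, -2.22 ,  0.   ]), 'contact_force': array([-0.326,  0.006, -1.578]), 'torque': array([-0.009, -0.041, -0.006]), 'opening': np.float64(22.788), 'joint_pos': array([ 0.766,  0.618, -0.21 ,  2.223,  0.378,  0.333,  0.234])}
```

Emit:
arm_command(
  series=[
    [[0, 0, 0.003], [0, 0, 0]],
    [[0, 0, 0.0015], [0, 0, 0]],
    [[0, 0, 0.001], [0, 0, 0]],
    [[0, 0, 0], [0, 0, 0]],
    [[0, 0, 0], [0, 0, 0]],
  ],
)

```text
t: 23.55
tool_pos: [375.0, -337.1, 74.9]
orientation: [2.223, 2.22, -0.0]
contact_force: [-0.9, -0.1, 0.3]
opening: 22.8
```

The rod is bearing on its forks at z 74.9, so I release and rise.

Emit:
arm_command(
  series=[
    [[0, 0, 0], [0, 0, 0]],
    [[0, 0, 0], [0, 0, 0]],
    [[0, 0, 0], [0, 0, 0]],
    [[0, 0, 0], [0, 0, 0]],
    [[0, 0, 0], [0, 0, 0]],
    [[0, 0, 0], [0, 0, 0]],
    [[0, 0, 0], [0, 0, 0]],
    [[0, 0, 0], [0, 0, 0]],
  ],
  fingers=0,
)

```text
t: 24.35
tool_pos: [375.0, -337.1, 74.8]
orientation: [-2.223, -2.22, 0.0]
contact_force: [-0.3, -0.2, -0.6]
opening: 85.3
```

Emit:
arm_command(
  series=[
    [[0, 0, -0.01], [0, 0, 0]],
    [[0, 0, -0.02], [0, 0, 0]],
    [[0, 0, -0.025], [0, 0, 0]],
    [[0, 0, -0.025], [0, 0, 0]],
    [[0, 0, -0.025], [0, 0, 0]],
    [[0, 0, 0], [0, 0, 0]],
    [[0, 0, 0], [0, 0, 0]],
  ],
)

```text
t: 25.05
tool_pos: [375.0, -337.3, 180.6]
orientation: [2.222, 2.218, -0.0]
contact_force: [-0.2, 0.1, -1.1]
opening: 85.2
```

```bash
python3 - <<'E'
from h import *
st(); np.set_printoptions(precision=3,suppress=True)
a=cam("wrist"); 
print(world(a,[(326,210),(325,290),(325,360),(330,165),(331,100)]))
b=cam("side"); C=cloud(b); ok=b["range_z"]>0
ax=np.array([.1846,.983,0]); ay=np.array([-.983,.1846,0]); O=np.array([445.5,412,0])
H=np.stack([(C-O)@ax,(C-O)@ay,C[...,2]],-1)
P=H[150:205,272:320][ok[150:205,272:320]]; P=P[(abs(P[:,1])<65)&(P[:,2]>165)&(P[:,2]<305)&(P[:,0]>-75)&(P[:,0]<10)]
c=np.polyfit(P[:,2],P[:,0],1); r=P[:,0]-np.polyval(c,P[:,2]); w=abs(r)<6; c=np.polyfit(P[w,2],P[w,0],1)
print(w.sum(),"angle",np.arctan(c[0]),np.polyval(c,150))
A=cv2.resize(a["image"][:,:,::-1],(480,360)); B=cv2.resize(b["image"][110:290,240:400,::-1],(320,360))
cv2.imwrite("pics/end.png",np.hstack([A,B]))
E
```

```text
{'t': np.float64(25.05), 'tool_pos': array([ 374.995, -337.32 ,  180.609]), 'orientation': array([ 2.222,  2.218, -0.   ]), 'contact_force': array([-0.23 ,  0.066, -1.053]), 'torque': array([ 0.011, -0.016,  0.023]), 'opening': np.float64(85.22), 'joint_pos': array([ 0.867,  0.454, -0.337,  2.15 ,  0.271,  0.575,  0.33 ])}
[[ 379.556 -313.427   88.533]
 [ 379.115 -366.312   88.798]
 [ 379.289 -419.186   89.086]
 [ 384.203 -295.209    6.186]
 [ 384.641 -245.769    6.184]]
1137 angle 0.02716257274157988 -65.0291671320735
```

View pics/end.png

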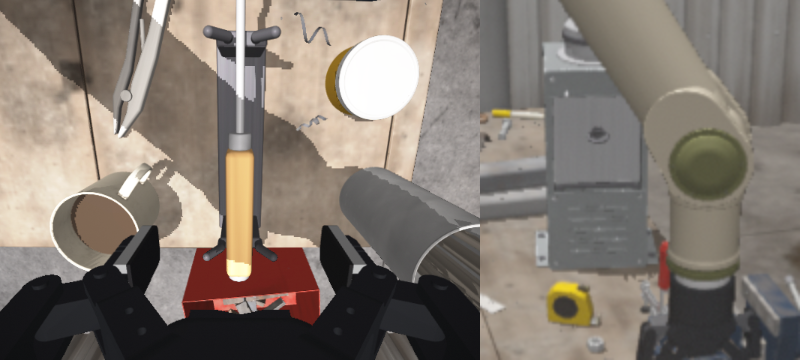

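The end picture shows the rod in both forks (handle at (239,210), shaft through the fork at (240,40)). The flap is shut with its eye free at (598,134), and the tape and nut are in place. Handing in.

```bash
python3 -c "
from bench import ctrl
print(ctrl.hand_in())"
```

```text
the job is handed in; nothing more can be done
None
```

The flap is shut on its seal, the rod is back in both forks of its rest, and the job was handed in at about 25 s. The hand-in gives no verdict.

- **Hooking:** I lowered the prong into the eye with the flap at about 0.52 rad. No unusual force showed on the way in, and the pull then read about 3 N, matching the stiff hinge.
- **Pull:** I felt for the seal in steps of 1 mm or less and held about 17 N for 1.2 s. No reading passed about 18 N, against the 24 N limit. These are wrist readings taken at the end of each move, not a continuous record.
- **Flap:** after unhooking, a depth fit in the side camera put the flap at 0.03 rad, against the 0.165 limit.
- **Rod:** it lies level, with the handle's top at 89 mm as it was at the start, within about 1–2 mm of its start position.
- **Bystanders:** the tape and nut look unmoved in the last picture; I did not measure them.
- **Disagreements:** the top camera read about 2 mm low in x, and I corrected for it. In the last check two pixels meant for the shaft landed on the rest's base (6 mm high), so I left them out; the handle points and the picture stand.

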